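# Take the cover off the sensor housing and park it on the stand

### The job

The sensor behind the sloping cover needs cleaning: swing the steel tab fully aside, to either side, and leave it there, then slide the white cover up out of the lip along its lower edge and lift it out of its frame by its handle. Lay it gently, flat and handle up, on the black top of the height-adjustable stand, centred and with its long sides along the stand's long sides, and let go. Do not drop it or press it down hard, and leave the other things on the table where they are.

Things in the scene. Friction and masses are not known exactly. Their poses are not given: they have to be found in the camera images.
- frame: Fixed grey frame on the sloping face of the tilted sensor housing (foot 230 x 200 mm; 180 mm high; stands in varying places). Origin: seat surface under the middle of the cover, 94 mm above the table. x points up the slope, y across it (level), z out of the slope, 30 degrees off vertical. The cover rests on z = 0. Frame walls are 8 mm high; side walls' inner faces at y = +-77, outer +-91 mm.
- lip (a point): Middle of the upper edge of the fixed steel lip along the frame's lower wall: frame x = -52 mm, z = 11.5. The lip (z = 9 to 14 mm) overhangs the cover's lower edge over the whole width. The cover lies against the lower wall (inner face x = -60.5); it must be slid at least 9 mm up the slope before its lower edge comes clear of the lip.
- stop (a point): Middle of the inner face of the frame's upper wall (frame x = 72 mm, z = 4; the wall runs on to x = 108): the cover, slid up about 12 mm, meets it.
- tab (a joint): Swing tab, a steel bar 16 mm wide, pivoted at frame x = 88, y = 0 about the frame's z, at z = 9 to 15 mm (pivot boss to 17), 55 mm from pivot to tip. Rad; 0: pointing down the slope, over the cover's upper edge; positive turns the tip to frame -y, negative to +y; stops at +-1.9. Turns with about 2 N at the lug, stays where left. Over 1.3 counts as aside; from 1.5 it is quite clear of the cover.
- tab_lug (a point): The upright steel lug on the tab, a round pin 14 mm in diameter, 45 mm from the pivot, from z = 15 to 40 mm of the frame; this point is its mid-height (z = 27.5 mm).
- cover_mid (a point): Loose cover: white plastic plate 120 (x) x 150 (y) x 6 mm with an upright aluminium bar handle on its middle, 16 mm thick (x), 80 mm long (y), 30 mm above the plate. 0.27 to 0.53 kg. This point: its centre, 18 mm above the plate's underside, inside the handle; axes as the frame's at the start, z out of the plate on the handle's side.
- stand: Parking stand, fixed, in varying places: dark steel foot 120 x 140 mm; centred above it on a post a flat black rubber top 140 (x) x 170 (y) x 8 mm. Origin: centre of the foot's underside, on the table; z up. The post's height is not measured: the top's upper surface is anywhere from 58 to 98 mm above the table and must be felt for or seen. The top is sprung: sinks 1 mm per 3 N, at most 12 mm.
- label_roll_c (a point): Bystander: paper label roll standing on its flat side, 90 mm across, 50 mm high; its centre.
- tape_roll_c (a point): Bystander: roll of clear tape lying flat, 80 mm across, 30 mm high; its centre.
- carton_c (a point): Bystander: cardboard carton 60 x 100 x 50 mm; its centre.
- cleaner_c (a point): Bystander: white plastic bottle 60 mm across, 150 mm high; its centre.
- driver_c (a point): Bystander: screwdriver lying flat, 170 mm long; its grip.
- spanner_c (a point): Bystander: steel spanner lying flat, 170 mm long; its grip.
- screw_jar_c (a point): Bystander: glass jar with steel lid, 64 mm across, 70 mm high; its centre.
Things that resemble listed ones, but are neither listed nor needed, are in the scene too. What is shaped like the part that bears cover_mid but green or pink is not meant.

How it is judged:
By the outcome, as a careful person would: the job done as asked, in the order asked, and still so for the second after the job is handed in, with the robot touching nothing.
It also fails if it takes over 53 s, if anything falls off the work surface, if the arm or the gripper's body presses on something with over 40 N, if the wrist force passes 120 N, or if a joint passes its speed limit or range.

### The arm

A 6-joint arm with a two-finger parallel gripper is mounted at the origin on the work surface. World frame = base frame: x ahead of the robot, y to its left, z up, the work surface at z = 0. Lengths are in mm, angles in rad, forces in N, time in s.
With the tool pointing down it reaches from about 350 to 975 mm from the base axis. Payload 7.1 kg.
Tool frame: the origin (TCP) lies midway between the tips of the shut fingers; the grasp point (between the pads) lies 19 mm behind it; z points along the fingers, y is the line along which they close (so a half turn about z gives the same grasp; the last joint's range is limited). The gripper opens to 88 mm and grips with 3 to 60 N. Pads are 20 mm wide; open, the fingers measure 115 mm over their backs; the gripper's body (75 mm by 178 mm) begins 61 mm behind the grasp point.
Start: joints at [1.298, 0.423, 1.63, -0, 1.089, -0.019], TCP at [156.896, 604.97, 222.675] pointing down, gripper open.
Joint ranges: [-3, 3], [-0.9, 2.11], [0.09, 2.58], [-1.31, 4.45], [0.11, 2.69], [-2.54, 2.54]. Speed limits (rad/s): [2.39, 2.39, 3.01, 3.14, 3.14, 3.14].

### API

Orientations are given as a rotation vector (axis times angle).
In Python, from workcell import ctrl gives the robot as it stands.
- The arm moves only by the shell command python3 -m inch 'ROWS' [OPENING]. ROWS is JSON, a list of rows, each an object with "xyz": the shift along the tool's x, y, z in mm, a list of three; "rot": the turn, a rotation vector about the tool's x, y, z in rad, a list of three. In form: [{"xyz": [dx, dy, dz], "rot": [ax, ay, az]}, ...]. A call has 1 to 12 rows; each row is the pose to reach, as a shift and turn from the pose commanded when the call began, along the tool's axes at that moment; what a row does not reach only later rows make up. A row lasts 1/12 s, in which the tool goes at most 41.7 mm and 7.16 degrees, less where a joint would pass 70% of its speed; a pose out of reach is approached as far as the arm can. A call with a gripper value outside its range is refused whole. OPENING is the closure in counts, from 0 (fully open) to 255 (shut), set as the call begins (- or left out, the last holds). The fingers move at their own pace and stop on an object; the grip force is fixed at half the most. Time passes only in rows, so rows that repeat a pose let the fingers close. It gives the time, the measured TCP pose, the force, the opening and the grip force at its end, in the units of the state.
- ctrl.get_obs(): the state, without advancing time (a new reading comes with each control period).
- ctrl.get_image(name): name is "scene" or "top" or "wrist"; returns the picture (400x640x3 uint8, red, green, blue); there is no depth.
- ctrl.camera_model(name): a dict with "fx", "fy", "cx", "cy" (pixels), "position" and "attitude" of the camera in the world. Camera axes: x right, y up, looking along -z (the intrinsics and any distortion apply to the point x, -y, -z); pixel columns grow to the right and rows downward; lengths in mm; the calibration is good to about 2 mm. A picture is of the moment at which its call begins: read the wrist's pose just before it. camera_model takes no time and is no camera call; for the wrist camera it gives the pose at the moment of the call.
- ctrl.close_job(): hands the job in; it is judged then, once.
The state is a dict: "t": time; "qpos": joint angles; "qvel": joint speeds; "joint_torque": joint torques, N m; "ee_pos": TCP position; "orientation": TCP orientation; "ft_force": force on the tool from outside, world axes, zero at the start; "moment": the same for the moment, N m; "width": finger opening in mm; "grasp_force": force on a finger pad.
Only numpy, scipy, OpenCV 4.12 (cv2) and the standard library are available. Lean on these libraries where they do the work, as an engineer would, in place of code of your own. Each camera call takes 0.05 s, during which the arm holds its last target. There are 200 camera calls.

## Working session

There is one attempt and no reset: what is moved stays moved. The work goes in short steps, Python scripts to look and compute and a shell command to move; the robot and the scene stay as the last step left them, time stands still between calls to the robot, and variables do not carry over. Pictures are saved under pics/ and viewed, at most 10 in all, crops included, and the job is handed in when it is done.

```bash
ls; mkdir -p pics; python3 - <<'E'
from workcell import ctrl
import cv2
o=ctrl.get_obs();print(o)
for n in("scene","top","wrist"):
    print(n,ctrl.camera_model(n)); cv2.imwrite(f"pics/{n}0.png",ctrl.get_image(n)[:,:,::-1])
E
```

```text
pics
{'t': 0.0, 'qpos': array([ 1.29797022e+00,  4.23829329e-01,  1.63063165e+00,  7.77930302e-06,
        1.08858129e+00, -1.89855265e-02]), 'qvel': array([ 5.52943445e-05, -4.38404328e-04,  1.09791544e-03, -6.72155736e-04,
       -2.45587255e-03,  6.74069338e-04]), 'joint_torque': array([-8.86031285e-04, -5.44622183e+01, -2.73661065e+01,  6.41873502e-02,
        2.31444708e-02, -1.51572394e-04]), 'ee_pos': array([156.77688289, 604.48275054, 221.93179737]), 'orientation': array([-3.97640186e-01, -3.11610568e+00,  2.25112436e-03]), 'ft_force': array([0.58757263, 0.44838279, 0.38735855]), 'moment': array([ 0.00912214, -0.03180287,  0.0142944 ]), 'grasp_force': 0.0, 'width': 87.77510312947966}
scene {'fx': 363.55629682708286, 'fy': 363.55629682708286, 'cx': 318.3449053368998, 'cy': 206.58709956148263, 'position': array([1156.06026686,  644.55130347,  845.30646869]), 'attitude': array([0.39972674, 1.02914123, 2.16478183])}
top {'fx': 444.70943884786254, 'fy': 444.70943884786254, 'cx': 315.95100571903964, 'cy': 199.63332099412827, 'position': array([ 327.31113101,  -17.26755216, 1277.5647356 ]), 'attitude': array([ 0.13027821, -0.13891179, -1.57759974])}
wrist {'fx': 280.9543480445702, 'fy': 280.9543480445702, 'cx': 320.90307718651235, 'cy': 196.81955894020248, 'position': array([ 83.09061869, 623.57694059, 382.92949965]), 'attitude': array([-0.23786954, -0.1824709 ,  1.30853633])}
```

View pics/scene0.png

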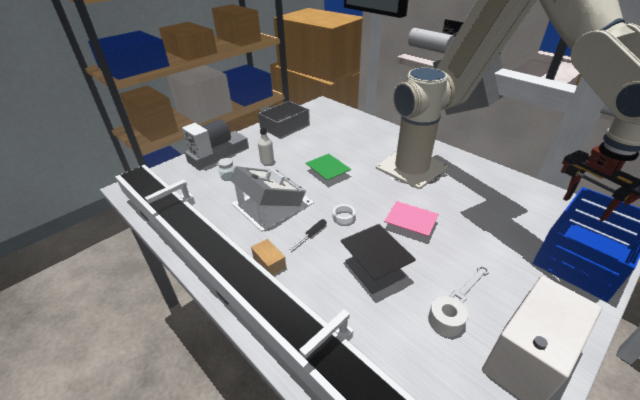

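View pics/top0.png

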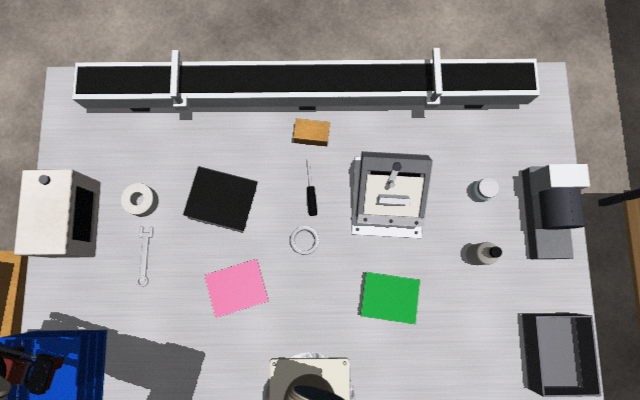

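The scene picture shows the grey housing at about (270,190) and the black stand top at (377,252). The top picture shows the white cover with its handle at (392,200), the tab above it at (393,175), and the stand top at (221,199). I'll zoom the top view.

```bash
python3 - <<'E'
import cv2,numpy as np
t=cv2.imread("pics/top0.png");s=cv2.imread("pics/scene0.png")
a=cv2.resize(t[145:245,340:440],(500,500),interpolation=cv2.INTER_CUBIC)
b=cv2.resize(s[155:235,225:315],None,fx=3.3,fy=6.25*0+3.3,interpolation=cv2.INTER_CUBIC)
c=np.zeros((600,800,3),np.uint8);c[:500,:500]=a;c[:b.shape[0],500:500+b.shape[1]]=b[:,:300]
cv2.imwrite("pics/zoom0.png",c)
E
```

```text
(no output)
```

View pics/zoom0.png

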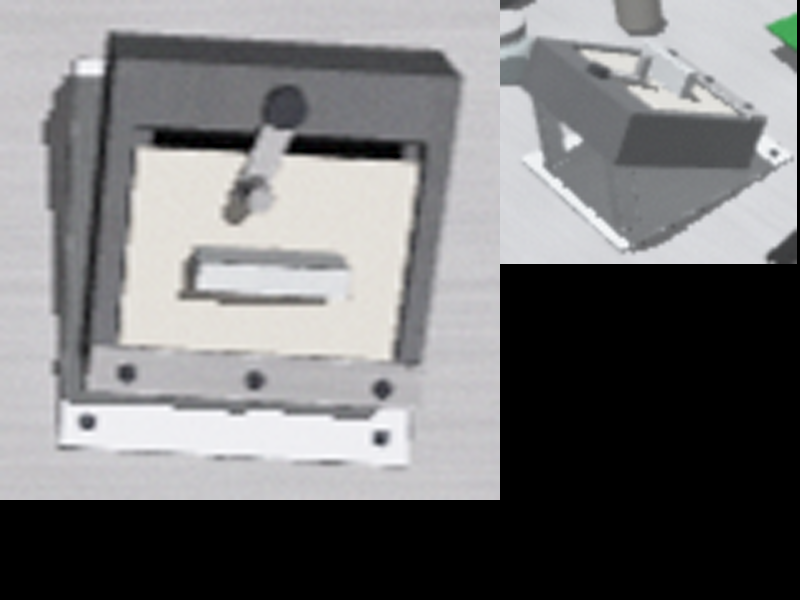

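The zoom shows the boss at (284,106), the tab tipped to image left (frame +y) with its lug at about (258,190), the handle top centred at (273,279), and the cover's upper corners at (137,147) and (418,163). Next I'll measure the frame and stand.

```bash
cat > h.py <<'E'
import numpy as np,cv2
from scipy.spatial.transform import Rotation as R
from workcell import ctrl
def ray(m,uv):
    d=np.array([(uv[0]-m['cx'])/m['fx'],-(uv[1]-m['cy'])/m['fy'],-1.])
    return m['position'],R.from_rotvec(m['attitude']).apply(d)
def onz(m,uv,z):
    p,d=ray(m,uv);return p+d*(z-p[2])/d[2]
def meet(m1,a,m2,b):
    p,d=ray(m1,a);q,e=ray(m2,b)
    s=np.linalg.lstsq(np.c_[d,-e],q-p,rcond=None)[0]
    A,B=p+d*s[0],q+e*s[1];return (A+B)/2,np.linalg.norm(A-B)
def proj(m,P):
    c=R.from_rotvec(m['attitude']).inv().apply(np.asarray(P,float)-m['position'])
    return np.c_[m['cx']-m['fx']*c[...,0]/c[...,2],m['cy']+m['fy']*c[...,1]/c[...,2]] if c.ndim>1 else np.array([m['cx']-m['fx']*c[0]/c[2],m['cy']+m['fy']*c[1]/c[2]])
def frameR(yaw): return R.from_euler('z',yaw)*R.from_euler('y',-30,degrees=True)
def go(pos,rot):
    o=ctrl.get_obs();r=R.from_rotvec(o['orientation'])
    return r.inv().apply(np.array(pos)-o['ee_pos']).round(1),(r.inv()*rot).as_rotvec().round(3)
E
python3 - <<'E'
from h import *
np.set_printoptions(precision=1,suppress=True)
T=ctrl.camera_model("top");S=ctrl.camera_model("scene")
z=lambda u,v:(u/5+340-.4,v/5+145-.4)
print("boss",onz(T,z(284,106),152.7)); print("handle",onz(T,z(273,279),124.9))
a,b=onz(T,z(137,147),128.9),onz(T,z(418,163),128.9);print("cov",a,b,np.linalg.norm(a-b),np.arctan2(*(-(a-b)[:2]*[1,-1]) ) )
print("lug top",[onz(T,z(262,190),h) for h in (150.5,)])
for n,roi in(("top",(175,155,95,90)),("scene",(335,220,85,65))):
    im=cv2.imread(f"pics/{n}0.png");x,y,w,h=roi
    g=im[y:y+h,x:x+w].max(2); print(n,np.percentile(g,[5,20,35,50,65]))
    m=(g<50).astype(np.uint8); c=max(cv2.findContours(m,0,1)[0],key=cv2.contourArea)
    for e in(2,3,4): print(e,cv2.approxPolyDP(cv2.convexHull(c),e,True)[:,0].tolist(),(x,y))
im=cv2.imread("pics/scene0.png");cv2.imwrite("pics/st.png",cv2.resize(im[215:300,330:425],None,fx=6,fy=6,interpolation=cv2.INTER_CUBIC))
E
```

```text
boss [ 608.9 -235.   152.7]
handle [ 522.3 -230.7  124.9]
cov [ 593.3 -160.7  128.9] [ 583.1 -309.3  128.9] 148.93401120844086 -0.06869656437672361
lug top [array([ 564.8, -222.1,  150.5])]
top [ 27.  30.  34. 198. 200.]
2 [[81, 27], [67, 75], [9, 59], [24, 12]] (175, 155)
3 [[81, 27], [67, 75], [9, 59], [24, 12]] (175, 155)
4 [[81, 27], [67, 75], [9, 59], [24, 12]] (175, 155)
scene [ 60.  63.  65.  82. 197.]Traceback (most recent call last):
  File "<stdin>", line 11, in <module>
ValueError: max() iterable argument is empty
```

```bash
python3 - <<'E'
from h import *
np.set_printoptions(precision=1,suppress=True)
im=cv2.imread("pics/scene0.png");c=cv2.resize(im[215:300,330:425],None,fx=6,fy=6,interpolation=cv2.INTER_CUBIC)
cv2.imwrite("pics/st.png",c)
g=im[220:300,335:420].max(2)
for th in (70,76):
    m=cv2.morphologyEx((g<th).astype(np.uint8),cv2.MORPH_OPEN,np.ones((3,3)));k=max(cv2.findContours(m,0,1)[0],key=cv2.contourArea)
    print(th,(cv2.approxPolyDP(k,3,True)[:,0]+[335,220]).tolist())
E
```

```text
70 [[380, 227], [343, 240], [354, 256], [349, 264], [371, 292], [403, 277], [399, 268], [412, 260]]
76 [[379, 226], [342, 240], [354, 256], [347, 263], [371, 292], [404, 277], [399, 268], [413, 260]]
```

View pics/st.png

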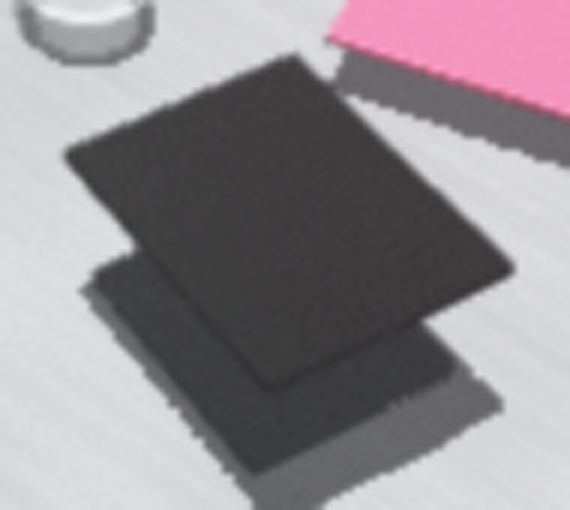

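The stand top's corners in the crop are at (294,53), (64,153), (515,266) and (275,378). I'll triangulate them against the top view.

```bash
python3 - <<'E'
from h import *
np.set_printoptions(precision=1,suppress=True)
T=ctrl.camera_model("top");S=ctrl.camera_model("scene")
im=cv2.imread("pics/top0.png",0)
# subpixel corners
c=np.float32([[256,182],[242,230],[184,214],[199,167]])
c=cv2.cornerSubPix(im,c.copy(),(4,4),(-1,-1),(3,50,.01));print(c.tolist())
s=np.array([[64,153],[294,53],[515,266],[275,378]])/6+[329.6,214.6]
P=[meet(T,a,S,b) for a,b in zip(c,s)]
for p in P: print(*p)
C=np.mean([p[0] for p in P],0);print("C",C)
Q=np.array([onz(T,a,C[2]) for a in c]);print(Q.mean(0),np.linalg.norm(Q-np.roll(Q,1,0),axis=1))
d=(Q[2]-Q[1])+(Q[3]-Q[0]);print("long dir",d,"yaw",np.arctan2(-d[0],d[1]))
# pose of tool for lug push start, hover
yaw=-.069;F=frameR(yaw);O=np.array([540.6,-231.4,94])
fx=F.as_matrix()
o=ctrl.get_obs();print(R.from_rotvec(o['orientation']).as_matrix())
E
```

```text
[[257.3253479003906, 181.3808135986328], [242.1492156982422, 232.28125], [182.49398803710938, 214.30923461914062], [198.10096740722656, 165.67845153808594]]
[584.5 136.6  85. ] 4.231980852684184
[446.7 174.   84.7] 0.45682609071289515
[495.6 337.2  87.1] 3.9785038269254165
[628.2 299.7  91.1] 7.015468415229529
C [538.7 236.9  87. ]
[539.9 235.5  87. ] [169.6 144.5 169.3 139.7]
long dir [ 96.2 324.9   0. ] yaw -0.2879014274267571
[[-1.   0.3 -0. ]
 [ 0.3  1.  -0. ]
 [ 0.  -0.  -1. ]]
```

```bash
cat >> h.py <<'E'
YAW=-.069;F=frameR(YAW);O=np.array([540.6,-231.4,94.])
fm=F.as_matrix();TF=R.from_matrix(np.c_[fm[:,1],fm[:,0],-fm[:,2]])
def fr(*p): return O+F.apply(p)
def inframe():
    o=ctrl.get_obs();return F.inv().apply(o['ee_pos']-O).round(1),(TF.inv()*R.from_rotvec(o['orientation'])).as_rotvec().round(3)
E
python3 -c "
from h import *
print(go(fr(36,-14,90),TF))"
```

```text
(array([-570.4, -729.1,   33. ]), array([-0.437, -0.362,  1.352]))
```

```bash
R='{"xyz":[-570,-729,-60],"rot":[-0.437,-0.362,1.352]}'; python3 -m inch '[{"xyz":[-570,-729,-60],"rot":[-0.437,-0.362,1.352]},{"xyz":[-570,-729,-60],"rot":[-0.437,-0.362,1.352]},{"xyz":[-570,-729,-60],"rot":[-0.437,-0.362,1.352]},{"xyz":[-570,-729,-60],"rot":[-0.437,-0.362,1.352]},{"xyz":[-570,-729,-60],"rot":[-0.437,-0.362,1.352]},{"xyz":[-570,-729,-60],"rot":[-0.437,-0.362,1.352]},{"xyz":[-570,-729,-60],"rot":[-0.437,-0.362,1.352]},{"xyz":[-570,-729,-60],"rot":[-0.437,-0.362,1.352]},{"xyz":[-570,-729,-60],"rot":[-0.437,-0.362,1.352]},{"xyz":[-570,-729,-60],"rot":[-0.437,-0.362,1.352]},{"xyz":[-570,-729,-60],"rot":[-0.437,-0.362,1.352]},{"xyz":[-570,-729,-60],"rot":[-0.437,-0.362,1.352]}]' 255; python3 -c "
from h import *
print(go(fr(36,-14,90),TF),inframe())"
```

```text
t: 1.15
ee_pos: [355.4, 145.6, 255.1]
orientation: [1.989, 1.847, 0.5]
ft_force: [1.4, 0.5, -0.2]
width: 11.5
grasp_force: 0.0
(array([-376.7,  139.3,  155.3]), array([ 0.002,  0.   , -0.005])) (array([-101.9,  363.3,  244.9]), array([-0.002, -0.   ,  0.005]))
```

```bash
python3 -m inch '[{"xyz":[-377,139,155]},{"xyz":[-377,139,155]},{"xyz":[-377,139,155]},{"xyz":[-377,139,155]},{"xyz":[-377,139,155]},{"xyz":[-377,139,155]},{"xyz":[-377,139,155]},{"xyz":[-377,139,155]},{"xyz":[-377,139,155]},{"xyz":[-377,139,155]},{"xyz":[-377,139,155]},{"xyz":[-377,139,155]}]'; python3 - <<'E'
from h import *
print(inframe()); m=ctrl.camera_model("wrist");im=ctrl.get_image("wrist")[:,:,::-1].copy();cv2.imwrite("pics/w1.png",im);np.save("w1.npy",np.r_[m['position'],m['attitude']])
for p in [(88,0,17),(59.5,75,6),(59.5,-75,6),(0,40,36),(0,-40,36),(48,11,40)]:
    q=proj(m,fr(*p));print(p,q.round(1));cv2.drawMarker(im,tuple(int(v) for v in q.round()),(0,0,255),0,9)
cv2.imwrite("pics/w1m.png",im)
E
```

```text
(array([-101.9,  363.3,  244.9]), array([-0.002, -0.   ,  0.005]))
(88, 0, 17) [429.8 374.9]
(59.5, 75, 6) [415.4 335.1]
(59.5, -75, 6) [408.3 401.3]
(0, 40, 36) [383.6 366.3]
(0, -40, 36) [380.9 403. ]
(48, 11, 40) [411.8 382. ]$[0]: bad value
```

View pics/w1m.png

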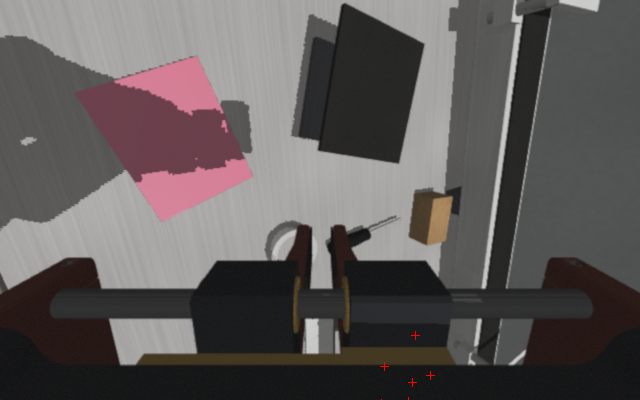

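The move was refused because `rot` was missing. The wrist view does happen to show the stand top, with corners near (343,4), (424,43), (398,163) and (319,150). Repeating the move.

```bash
python3 -m inch '[{"xyz":[-377,139,155],"rot":[0,0,0]},{"xyz":[-377,139,155],"rot":[0,0,0]},{"xyz":[-377,139,155],"rot":[0,0,0]},{"xyz":[-377,139,155],"rot":[0,0,0]},{"xyz":[-377,139,155],"rot":[0,0,0]},{"xyz":[-377,139,155],"rot":[0,0,0]},{"xyz":[-377,139,155],"rot":[0,0,0]},{"xyz":[-377,139,155],"rot":[0,0,0]},{"xyz":[-377,139,155],"rot":[0,0,0]},{"xyz":[-377,139,155],"rot":[0,0,0]},{"xyz":[-377,139,155],"rot":[0,0,0]},{"xyz":[-377,139,155],"rot":[0,0,0]}]'; python3 - <<'E'
from h import *
T=ctrl.camera_model("top")
v=np.load("w1.npy");w=dict(ctrl.camera_model("wrist"));w['position']=v[:3];w['attitude']=v[3:]
c=[[257.3,181.4],[242.1,232.3],[182.5,214.3],[198.1,165.7]]
im=cv2.imread("pics/w1.png",0)
s=cv2.cornerSubPix(im,np.float32([[398,163],[319,150],[343,5],[424,43]]),(4,4),(-1,-1),(3,50,.01));print(s.tolist())
for a,b in zip(c,s): print(*meet(T,a,w,b))
print(inframe()); m=ctrl.camera_model("wrist");im=ctrl.get_image("wrist")[:,:,::-1].copy();cv2.imwrite("pics/w2.png",im)
for p in [(88,0,17),(59.5,75,6),(59.5,-75,6),(0,40,36),(0,-40,36),(48,11,40),(36,-14,20)]:
    q=proj(m,fr(*p));print(p,q.round(1));cv2.drawMarker(im,tuple(int(v) for v in q.round()),(0,0,255),0,9)
cv2.imwrite("pics/w2m.png",im)
E
```

```text
t: 2.2
ee_pos: [506.4, -194.3, 197.5]
orientation: [1.985, 1.853, 0.498]
ft_force: [0.5, -0.0, 0.1]
width: 0.5
grasp_force: 0.0
[[398.25653076171875, 162.998046875], [317.30401611328125, 150.0365447998047], [342.865478515625, 2.62571382522583], [424.0026550292969, 43.565956115722656]]
[585.84361216 135.83591364  87.67822322] 2.5158096617849344
[446.4881668  174.18517046  90.31430183] 1.774890931959461
[497.02123381 337.02636229  84.53681062] 1.6027141246002206
[631.1639305  299.11345644  87.53348788] 2.4767393531541586
(array([ 20. ,  34.6, 108. ]), array([-0.001,  0.001, -0.   ]))
(88, 0, 17) [392.  234.2]
(59.5, 75, 6) [364.3 155.4]
(59.5, -75, 6) [358.4 294.3]
(0, 40, 36) [299.2 200.4]
(0, -40, 36) [300.9 281.5]
(48, 11, 40) [353.9 233.1]
(36, -14, 20) [338.4 248.8]
```

View pics/w2m.png

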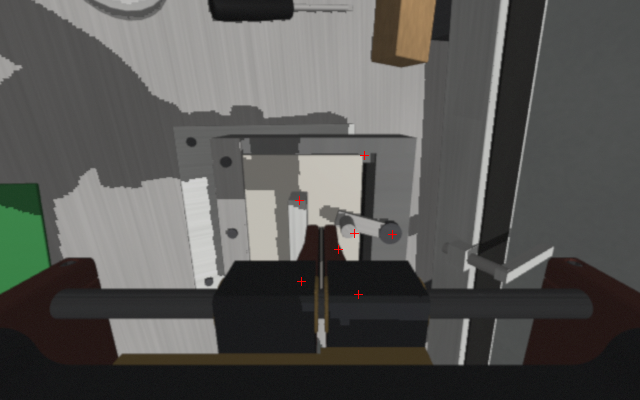

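The model marks match the boss, the cover corner and the handle to within 3 px. The lug is near frame (44,11). I'll lower beside it on the -y side.

```bash
python3 -m inch '[{"xyz":[-49,18,48],"rot":[0,0,0]},{"xyz":[-49,18,48],"rot":[0,0,0]},{"xyz":[-49,18,48],"rot":[0,0,0]},{"xyz":[-49,18,86],"rot":[0,0,0]},{"xyz":[-49,18,86],"rot":[0,0,0]},{"xyz":[-49,18,86],"rot":[0,0,0]}]'; python3 -c "
from h import *
print(inframe())"
```

```text
t: 2.75
ee_pos: [560.0, -244.0, 130.1]
orientation: [1.989, 1.857, 0.497]
ft_force: [-0.5, -0.1, -0.3]
width: 0.3
grasp_force: 0.0
(array([ 35.5, -11.3,  21.1]), array([0.004, 0.003, 0.001]))
```

```bash
python3 -m inch '[{"xyz":[8,0,0],"rot":[0,0,0]},{"xyz":[15,1.5,0],"rot":[0,0,0]},{"xyz":[22,2.5,0],"rot":[0,0,0]},{"xyz":[28.5,3.5,0],"rot":[0,0,0]},{"xyz":[35,6,0],"rot":[0,0,0]},{"xyz":[41,9,0],"rot":[0,0,0]},{"xyz":[47,14,0],"rot":[0,0,0]},{"xyz":[52,19,0],"rot":[0,0,0]},{"xyz":[56,25,0],"rot":[0,0,0]},{"xyz":[60,31,0],"rot":[0,0,0]},{"xyz":[62,38.5,0],"rot":[0,0,0]},{"xyz":[62,38.5,0],"rot":[0,0,0]}]'; python3 -c "
from h import *
print(inframe())"
python3 -m inch '[{"xyz":[0,-15,-10],"rot":[0,0,0]},{"xyz":[-20,-35,-45],"rot":[0,0,0]},{"xyz":[-62,-76,-70],"rot":[0,0,0]},{"xyz":[-62,-76,-70],"rot":[0,0,0]},{"xyz":[-62,-76,-70],"rot":[0,0,0]}]' 80; python3 - <<'E'
from h import *
print(inframe()); m=ctrl.camera_model("wrist");im=ctrl.get_image("wrist")[:,:,::-1].copy();cv2.imwrite("pics/w3.png",im)
for p in [(88,0,17),(59.5,75,6),(59.5,-75,6),(0,40,36),(0,-40,36),(94,45,40),(-52,70,14)]:
    q=proj(m,fr(*p));print(p,q.round(1));cv2.drawMarker(im,tuple(int(v) for v in q.round()),(0,0,255),0,9)
cv2.imwrite("pics/w3m.png",im)
E
```

```text
t: 3.75
ee_pos: [599.5, -184.5, 153.8]
orientation: [1.982, 1.854, 0.5]
ft_force: [0.2, 0.3, 1.2]
width: 0.4
grasp_force: 0.0
(array([78. , 50.8, 24.1]), array([-0.003,  0.001, -0.002]))
t: 4.17
ee_pos: [491.0, -242.0, 175.5]
orientation: [1.986, 1.849, 0.497]
ft_force: [0.3, 0.0, 0.4]
width: 30.3
grasp_force: 0.0
(array([ -1.4, -14. ,  94.9]), array([-0.002, -0.002,  0.002]))
(88, 0, 17) [423.7 188.5]
(59.5, 75, 6) [394.2  99.2]
(59.5, -75, 6) [383.5 259.2]
(0, 40, 36) [324.1 144.8]
(0, -40, 36) [324.  239.7]
(94, 45, 40) [448.3 138.4]
(-52, 70, 14) [260.4 105.3]
```

View pics/w3m.png

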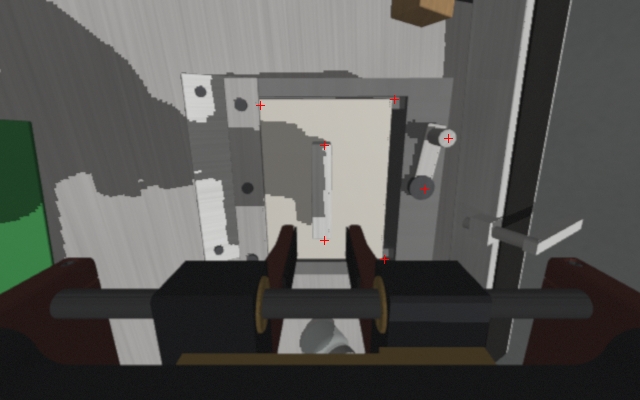

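The tab is aside: its lug shows at (448,138), exactly where frame (94,45) projects, about 1.7 rad. The handle matches the model too, so I'll lower onto it.

```bash
python3 -m inch '[{"xyz":[14,-1,30],"rot":[0,0,0]},{"xyz":[14,-1,50],"rot":[0,0,0]},{"xyz":[14,-1,65],"rot":[0,0,0]},{"xyz":[14,-1,74],"rot":[0,0,0]},{"xyz":[14,-1,80],"rot":[0,0,0]},{"xyz":[14,-1,80],"rot":[0,0,0]},{"xyz":[14,-1,80],"rot":[0,0,0]}]'; python3 -c "
from h import *
print(inframe())"
```

```text
t: 4.8
ee_pos: [534.5, -228.6, 104.5]
orientation: [1.984, 1.854, 0.498]
ft_force: [-0.1, -0.0, 0.4]
width: 60.5
grasp_force: 0.0
(array([-0.2,  2.4, 12.3]), array([-0.   ,  0.001, -0.001]))
```

```bash
python3 -m inch '[{"xyz":[-2.4,-0.5,2.3],"rot":[0,0,0]},{"xyz":[-2.4,-0.5,2.3],"rot":[0,0,0]}]'; python3 -m inch '[{"xyz":[0,0,0],"rot":[0,0,0]},{"xyz":[0,0,0],"rot":[0,0,0]},{"xyz":[0,0,0],"rot":[0,0,0]},{"xyz":[0,0,0],"rot":[0,0,0]},{"xyz":[0,0,0],"rot":[0,0,0]},{"xyz":[0,0,0],"rot":[0,0,0]},{"xyz":[0,0,0],"rot":[0,0,0]},{"xyz":[0,0,0],"rot":[0,0,0]}]' 255; python3 -c "
from h import *
print(inframe())"
```

```text
t: 4.97
ee_pos: [534.8, -232.1, 102.7]
orientation: [1.984, 1.853, 0.498]
ft_force: [0.3, -1.1, 0.4]
width: 59.9
grasp_force: 0.0
t: 5.63
ee_pos: [534.7, -232.1, 102.3]
orientation: [1.985, 1.853, 0.498]
ft_force: [0.5, 0.1, 1.1]
width: 15.8
grasp_force: 30.0
(array([-0.9, -1.1, 10.1]), array([-0.001,  0.   ,  0.   ]))
```

```bash
python3 -m inch '[{"xyz":[0,3,0],"rot":[0,0,0]},{"xyz":[0,6,0],"rot":[0,0,0]},{"xyz":[0,9,0],"rot":[0,0,0]},{"xyz":[0,10.8,0],"rot":[0,0,0]},{"xyz":[0,10.8,0],"rot":[0,0,0]},{"xyz":[0,10.8,0],"rot":[0,0,0]}]'; python3 -c "
from h import *
print(inframe(),ctrl.get_obs()['ft_force'])"
```

```text
t: 6.13
ee_pos: [542.3, -232.0, 106.7]
orientation: [1.987, 1.854, 0.497]
ft_force: [-4.8, 0.9, 0.2]
width: 15.9
grasp_force: 30.0
(array([ 7.9, -0.4, 10.1]), array([0.002, 0.001, 0.001])) [-4.79099815  0.88872608  0.21821906]
```

```bash
python3 -m inch '[{"xyz":[0,1.5,0],"rot":[0,0,0]},{"xyz":[0,1.5,0],"rot":[0,0,0]},{"xyz":[0,1.5,0],"rot":[0,0,0]}]'; python3 -c "
from h import *
print(inframe(),ctrl.get_obs()['ft_force'])"
```

```text
t: 6.38
ee_pos: [543.3, -231.9, 107.3]
orientation: [1.988, 1.855, 0.496]
ft_force: [-6.7, 2.0, 1.2]
width: 15.4
grasp_force: 30.0
(array([ 9. , -0.3, 10.1]), array([0.002, 0.002, 0.001])) [-6.67179183  2.02623841  1.15526759]
```

```bash
python3 -m inch '[{"xyz":[0,1,0],"rot":[0,0,0]},{"xyz":[0,1,0],"rot":[0,0,0]},{"xyz":[0,1,-1.5],"rot":[0,0,0]},{"xyz":[0,1,-3],"rot":[0,0,0]},{"xyz":[0,1,-3],"rot":[0,0,0]}]'; python3 -c "
from h import *
print(inframe(),ctrl.get_obs()['ft_force'])"
```

```text
t: 6.8
ee_pos: [544.0, -232.4, 111.1]
orientation: [1.986, 1.854, 0.497]
ft_force: [-2.3, -0.2, -4.0]
width: 15.5
grasp_force: 30.0
(array([11.5, -0.8, 13.1]), array([0.   , 0.001, 0.   ])) [-2.26804854 -0.15621082 -3.95651985]
```

```bash
python3 -m inch '[{"xyz":[0,-1,-4],"rot":[0,0,0]},{"xyz":[0,-1,-9],"rot":[0,0,0]},{"xyz":[0,-1,-16],"rot":[0,0,0]},{"xyz":[0,-1,-30],"rot":[0,0,0]},{"xyz":[0,-1,-50],"rot":[0,0,0]},{"xyz":[0,-1,-75],"rot":[0,0,0]},{"xyz":[0,-1,-100],"rot":[0,0,0]},{"xyz":[0,-1,-115],"rot":[0,0,0]},{"xyz":[0,-1,-120],"rot":[0,0,0]},{"xyz":[0,-1,-120],"rot":[0,0,0]}]'; python3 - <<'E'
from h import *
print(inframe(),ctrl.get_obs()['ft_force'])
cs,sn=np.cos(-.288),np.sin(-.288)
TS=R.from_matrix(np.c_[[-sn,cs,0],[cs,sn,0],[0,0,-1]])
print(go((540,236,160),TS))
im=ctrl.get_image("wrist")[:,:,::-1].copy();cv2.imwrite("pics/w4.png",im)
E
```

```text
t: 7.63
ee_pos: [483.7, -228.9, 216.3]
orientation: [1.984, 1.851, 0.498]
ft_force: [1.4, -0.8, -3.6]
width: 15.3
grasp_force: 30.0
(array([ 11.8,  -1.4, 134.4]), array([-0.003, -0.001, -0.   ])) [ 1.38596912 -0.78513705 -3.56726567]
(array([467.7,  -7.3,  60.5]), array([ 0.524, -0.057,  0.214]))
```

View pics/w4.png

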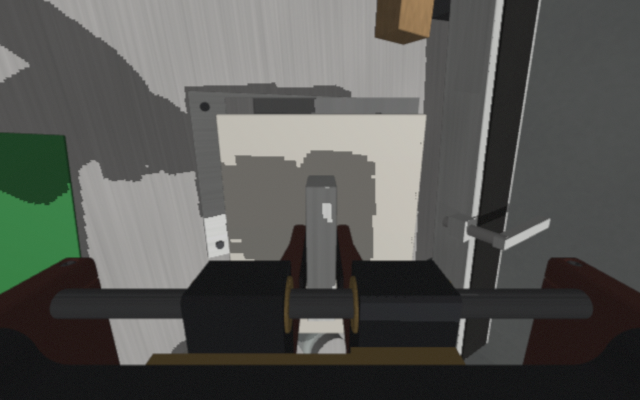

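The cover is held square. Its edge runs level from (217,115) to (427,115), with the handle centred at column 321.5. I'll work out the plate's offset in the grip and the move to above the stand.

```bash
cat >> h.py <<'E'
cs,sn=np.cos(-.288),np.sin(-.288)
TS=R.from_matrix(np.c_[[-sn,cs,0],[cs,sn,0],[0,0,-1]])
SC=np.array([540.,236.,0])
E
python3 - <<'E'
from h import *
m=ctrl.camera_model("wrist");o=ctrl.get_obs();r=R.from_rotvec(o['orientation'])
im=cv2.imread("pics/w4.png",0).astype(int)
col=im[:,240:400:20];e=[90+int(np.argmax(np.diff(c[90:140]))) for c in col.T];print("edge rows",e)
row=im[125];print("cols",200+int(np.argmax(np.diff(row[200:235]))),410+int(np.argmin(np.diff(row[410:440]))))
for uv in((217,114.5),(427,114.5),(217,145),(425.5,145)):
    p,d=ray(m,uv);p=r.inv().apply(p-o['ee_pos']);d=r.inv().apply(d);print(uv,(p+d*(4.1-p[2])/d[2]).round(1))
print(go((540,236,150),TS))
E
```

```text
edge rows [113, 113, 113, 113, 114, 114, 113, 113]
cols 216 425
(217, 114.5) [ 76.2 -60.1   4.1]
(427, 114.5) [76.2 58.8  4.1]
(217, 145) [ 59.1 -61.8   4.1]
(425.5, 145) [59.2 59.7  4.1]
(array([467.5, -11.9,  68.6]), array([ 0.523, -0.057,  0.214]))
```

```bash
python3 -m inch '[{"xyz":[30,-1,10],"rot":[0,0,0]},{"xyz":[466,-12,68],"rot":[0.523,-0.057,0.214]},{"xyz":[466,-12,68],"rot":[0.523,-0.057,0.214]},{"xyz":[466,-12,68],"rot":[0.523,-0.057,0.214]},{"xyz":[466,-12,68],"rot":[0.523,-0.057,0.214]},{"xyz":[466,-12,68],"rot":[0.523,-0.057,0.214]},{"xyz":[466,-12,68],"rot":[0.523,-0.057,0.214]},{"xyz":[466,-12,68],"rot":[0.523,-0.057,0.214]},{"xyz":[466,-12,68],"rot":[0.523,-0.057,0.214]},{"xyz":[466,-12,68],"rot":[0.523,-0.057,0.214]},{"xyz":[466,-12,68],"rot":[0.523,-0.057,0.214]},{"xyz":[466,-12,68],"rot":[0.523,-0.057,0.214]}]'; python3 -c "
from h import *
print(go(SC-TS.apply([1,-.5,0])+[0,0,112],TS))"
```

```text
t: 8.68
ee_pos: [530.6, 159.0, 157.8]
orientation: [-2.514, -1.879, 0.003]
ft_force: [1.5, 0.1, -3.6]
width: 15.6
grasp_force: 30.0
(array([ 75.5, -12.1,  45.9]), array([-0.003, -0.001,  0.001]))
```

```bash
python3 -m inch '[{"xyz":[20,-3,10],"rot":[0,0,0]},{"xyz":[40,-6,15],"rot":[0,0,0]},{"xyz":[40,-6,15],"rot":[0,0,0]},{"xyz":[40,-6,15],"rot":[0,0,0]},{"xyz":[40,-6,15],"rot":[0,0,0]}]'; python3 -c "
from h import *
print(go(SC-TS.apply([1,-.5,0])+[0,0,108],TS))"
```

```text
t: 9.1
ee_pos: [535.9, 196.2, 143.7]
orientation: [-2.515, -1.879, 0.003]
ft_force: [0.2, -0.3, -4.2]
width: 15.7
grasp_force: 30.0
(array([38.3, -6.8, 35.8]), array([-0.003,  0.   ,  0.001]))
```

```bash
python3 -m inch '[{"xyz":[20,-3.5,18],"rot":[0,0,0]},{"xyz":[38.3,-6.8,30],"rot":[-0.003,0,0.001]},{"xyz":[38.3,-6.8,33],"rot":[-0.003,0,0.001]},{"xyz":[38.3,-6.8,33],"rot":[-0.003,0,0.001]},{"xyz":[38.3,-6.8,33],"rot":[-0.003,0,0.001]},{"xyz":[38.3,-6.8,33],"rot":[-0.003,0,0.001]}]'; python3 - <<'E'
from h import *
print(go(SC-TS.apply([1,-.5,0])+[0,0,97.5],TS),ctrl.get_obs()['ft_force'])
a=ctrl.get_image("top")[:,:,::-1];b=ctrl.get_image("scene")[:,:,::-1]
c=np.hstack([cv2.resize(x,(390,400),interpolation=cv2.INTER_CUBIC) for x in(a[150:250,172:270],b[205:300,330:423])])
cv2.imwrite("pics/p1.png",c)
E
```

```text
t: 9.6
ee_pos: [541.0, 234.0, 112.5]
orientation: [2.518, 1.877, 0.003]
ft_force: [-0.6, -0.5, -3.2]
width: 15.9
grasp_force: 30.0
(array([ 0.7, -1.1, 15. ]), array([ 0.002, -0.001, -0.002])) [-0.57417131 -0.49587837 -3.24247548]
```

View pics/p1.png

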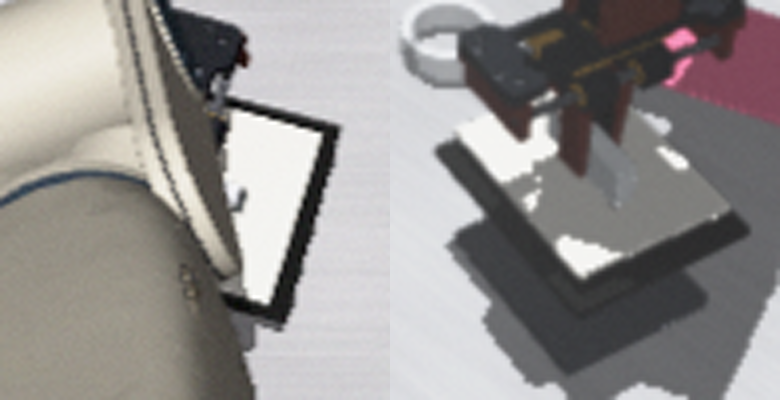

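The top view shows the cover parallel to the stand, with an even dark margin. The scene view shows it just above the top. Lowering now.

```bash
python3 -m inch '[{"xyz":[0.7,-1.1,4],"rot":[0.002,-0.001,-0.002]},{"xyz":[0.7,-1.1,8],"rot":[0.002,-0.001,-0.002]},{"xyz":[0.7,-1.1,11],"rot":[0.002,-0.001,-0.002]},{"xyz":[0.7,-1.1,11],"rot":[0.002,-0.001,-0.002]},{"xyz":[0.7,-1.1,11],"rot":[0.002,-0.001,-0.002]}]'
python3 -m inch '[{"xyz":[0,0,1],"rot":[0,0,0]},{"xyz":[0,0,2],"rot":[0,0,0]},{"xyz":[0,0,2],"rot":[0,0,0]},{"xyz":[0,0,2],"rot":[0,0,0]}]'
```

```text
t: 10.12
ee_pos: [539.7, 235.8, 100.6]
orientation: [-2.516, -1.881, 0.002]
ft_force: [-0.9, -0.1, -4.1]
width: 15.9
grasp_force: 30.0
t: 10.45
ee_pos: [540.0, 236.0, 99.2]
orientation: [-2.516, -1.881, 0.0]
ft_force: [-0.5, -0.4, -1.8]
width: 15.7
grasp_force: 30.0
```

```bash
python3 -m inch '[{"xyz":[0,0,0.7],"rot":[0,0,0]},{"xyz":[0,0,1.5],"rot":[0,0,0]},{"xyz":[0,0,1.5],"rot":[0,0,0]}]'
```

```text
t: 10.7
ee_pos: [540.0, 236.0, 97.8]
orientation: [-2.516, -1.881, -0.0]
ft_force: [-1.2, -1.0, 3.7]
width: 15.7
grasp_force: 30.0
```

Contact felt: net +3.7 N. I'll ease up 1 mm so the stand carries just the weight, then open.

```bash
python3 -m inch '[{"xyz":[0,0,-1],"rot":[0,0,0]},{"xyz":[0,0,-1],"rot":[0,0,0]},{"xyz":[0,0,-1],"rot":[0,0,0]}]'
python3 -m inch '[{"xyz":[0,0,0],"rot":[0,0,0]},{"xyz":[0,0,0],"rot":[0,0,0]},{"xyz":[0,0,0],"rot":[0,0,0]},{"xyz":[0,0,0],"rot":[0,0,0]},{"xyz":[0,0,0],"rot":[0,0,0]},{"xyz":[0,0,0],"rot":[0,0,0]}]' 130
python3 -m inch '[{"xyz":[0,0,-10],"rot":[0,0,0]},{"xyz":[0,0,-30],"rot":[0,0,0]},{"xyz":[0,0,-60],"rot":[0,0,0]},{"xyz":[0,0,-100],"rot":[0,0,0]},{"xyz":[0,-40,-130],"rot":[0,0,0]},{"xyz":[0,-80,-160],"rot":[0,0,0]},{"xyz":[0,-120,-160],"rot":[0,0,0]},{"xyz":[0,-160,-160],"rot":[0,0,0]},{"xyz":[0,-160,-160],"rot":[0,0,0]}]'
python3 - <<'E'
from h import *
for n in("top","scene"): cv2.imwrite(f"pics/{n}9.png",ctrl.get_image(n)[:,:,::-1])
a=cv2.imread("pics/scene9.png");w=ctrl.get_image("wrist")[:,:,::-1]
cv2.imwrite("pics/end.png",np.hstack([cv2.resize(a[150:310,215:425],(400,305)),cv2.resize(w,(400,305))]))
E
```

```text
t: 10.95
ee_pos: [540.0, 236.0, 98.5]
orientation: [-2.516, -1.881, -0.0]
ft_force: [0.2, -0.3, 0.6]
width: 15.7
grasp_force: 30.0
t: 11.45
ee_pos: [539.9, 235.9, 98.4]
orientation: [-2.516, -1.881, 0.0]
ft_force: [-0.8, -0.4, -0.6]
width: 42.9
grasp_force: 0.0
t: 12.2
ee_pos: [382.2, 281.6, 259.9]
orientation: [-2.514, -1.882, 0.0]
ft_force: [0.4, 0.4, -0.1]
width: 42.4
grasp_force: 0.0
```

View pics/end.png

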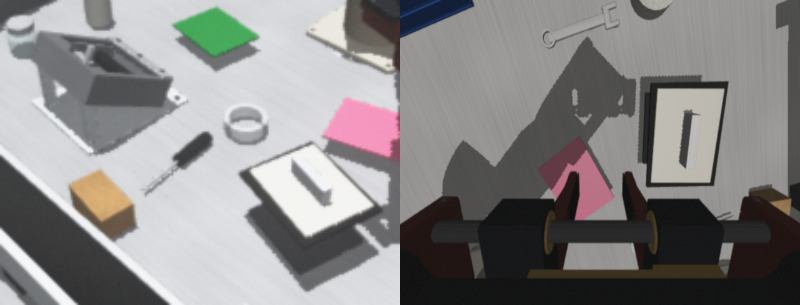

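The cover lies flat, handle up, on the stand top, with near-even dark margins, and the frame is empty. I'll check the centring in numbers.

```bash
python3 - <<'E'
from h import *
T=ctrl.camera_model("top");im=cv2.imread("pics/top9.png")[155:245,172:272].astype(np.uint8)
g=im.min(2);hull=None
blk=(im.max(2)<70).astype(np.uint8);cb=max(cv2.findContours(blk,0,2)[0],key=cv2.contourArea)
rb=cv2.minAreaRect(cb);mask=np.zeros_like(blk);cv2.fillPoly(mask,[cv2.boxPoints(rb).astype(int)],1)
wh=((g>120)&(mask>0)).astype(np.uint8);rw=cv2.minAreaRect(max(cv2.findContours(wh,0,2)[0],key=cv2.contourArea))
print(rb,rw)
for r,z in((rb,86.5),(rw,92.5)): print(onz(T,np.array(r[0])+[172,155],z).round(1))
E
```

```text
((38.4151725769043, 56.08081817626953), (75.95317840576172, 80.374267578125), 14.38139533996582) ((47.12263870239258, 42.82075119018555), (57.0046272277832, 44.367454528808594), 15.945395469665527)
[504.8 260.6  86.5]
[539.9 236.7  92.5]
```

```bash
python3 -c "
from workcell import ctrl
print(ctrl.close_job())"
```

```text
the job is handed in; nothing more can be done
None
```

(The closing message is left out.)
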